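Hold the measuring square in the light box corner

ROBOT

A 6-joint arm with a two-finger parallel gripper is mounted at the origin on the work surface. World frame = base frame: x ahead of the robot, y to its left, z up, the work surface at z = 0. Lengths are in m, angles in rad, forces in N, time in s.
With the tool pointing down it reaches from about 0.375 to 0.975 m from the base axis. Payload 3.8 kg.
Tool frame: the origin (TCP) lies at the very end of the fingers, on their centre line; the grasp point (between the pads) lies 19 mm behind it; z points along the fingers, x is the direction in which the jaws open and shut, and the axes are right-handed (so a half turn about z gives the same grasp; the last joint's range is limited). The gripper opens to 85 mm and grips with 20 to 120 N. Pads are 22 mm wide; open, the fingers measure 114 mm over their backs; the gripper's body (76 mm by 85 mm) begins 54 mm behind the grasp point. The pads swing forward as they close: fully open they stand 13 mm farther back than shut.
Start: joints at [-0.037, 0.264, 1.604, -0, 1.274, -0.037], TCP at [0.675, -0, 0.231] pointing down, gripper open.
Joint ranges: [-2.63, 2.63], [-0.94, 2.18], [0.31, 2.57], [-1.31, 4.45], [0, 2.66], [-2.55, 2.55]. Speed limits (rad/s): [2.57, 2.57, 3.14, 3.14, 3.14, 3.14].

INTERFACE

Orientations are given as a rotation vector (axis times angle).
In Python, from cell import robot gives the robot as it stands. Calls block until the motion is done:
- robot.move_pose(position, orientation): joint-space move of the TCP to a pose.
- robot.move_l(position, orientation=None, rate=0.15): straight line of the TCP; orientation=None keeps the orientation; rate is the mean speed in m/s.
- robot.movej(angles): joint-space move.
- robot.command_gripper(opening, strength=None): opening from 0.0 (shut) to 1.0 (fully open); strength is the grip in N (None keeps the last); returns when the fingers have stopped.
- robot.pause(seconds).
- robot.inverse_kinematics(position, orientation): joint angles nearest the present ones, or None.
- robot.read_state(): the state.
- robot.camera(name): name is "scene" or "side" or "wrist"; returns a dict with "img" (400x640x3 uint8, red, green, blue), "range_z" (400x640 float32, m along the optical axis (not along the pixel's ray), 0 where there is no reading), "intrinsics" (3x3 intrinsics, pixels), "camera_from_world" (4x4, takes a point from world to camera coordinates). Camera axes: x right, y down, z forward; pixel columns grow to the right and rows downward; lengths in m; the calibration is good to about 2 mm. The wrist camera is an equidistant fisheye: a pixel r from the principal point sees the ray r / f radians off the axis. A picture is of the moment at which its call begins.
A pose or a line that the arm cannot do raises robot.PlanningError and nothing moves.
- robot.close_job(): hands the job in, once; it reports no verdict.
The state is a dict: "clock": time; "joints": joint angles; "qd": joint speeds; "joint_efforts": joint torques, N m; "ee_pos": TCP position; "tcp_rot": TCP orientation; "wrist_force": force on the tool from outside, world axes, zero at the start; "moment": the same for the moment, N m; "opening": opening from 0.0 (shut) to 1.0 (fully open).
Only numpy, scipy, OpenCV 4.12 (cv2) and the standard library are available. Lean on these libraries where they do the work, as an engineer would, in place of code of your own. Each camera call takes 0.05 s, during which the arm holds its last target. There are 200 camera calls.

TASK

Slide the dimmer of the light box along its track until its grip stands level with the small pointer beside the track. Then pick up the measuring square by its upright grip, lay it flat on the light box and press it into the corner of the two fences until both outer edges touch along their length, so that a film can be measured against it. Finish while still gripping the square and pressing it against both fences; leave everything else on the desk where it is.

Things in the scene. Friction and masses are not known exactly. Their poses are not given: they have to be found in the camera images.
- lightbox: fixed white flat light box, 220 mm (its x) by 360 mm (its y), 35 mm high; origin at the centre of its underside. Two low aluminium fences stand on its top along the +x and +y edges and meet in an inside corner; the dimmer track runs along its -x edge. Panel and fences are smooth (friction about 0.2)
- fence_long: aluminium fence 12 mm thick, 270 mm long (along light box y), 16 mm high, on the light box top (fixed to it). Origin at the centre of its underside; its working face looks to -x of the light box, 6 mm from the origin
- fence_short: aluminium fence 12 mm thick, 150 mm long (along light box x), 16 mm high, on the light box top (fixed to it). Origin at the centre of its underside; its working face looks to -y of the light box, 6 mm from the origin
- corner (a point): the inside corner where the working faces of the two fences meet, at the height of the light box top (35 mm above the desk); axes parallel to the light box. The free panel lies to -x and -y of it
- dimmer (a joint): position of the dimmer along its track, 0 to 0.12 m, growing towards +y of the light box; stays where it is left, about 1.5 N of friction
- dimmer_top (a point): centre of the top of the dimmer's black grip, a block 28 mm (light box x) by 20 mm (light box y, the sliding direction) and 40 mm tall, whose top is 89.5 mm above the desk. It stands on an aluminium track 40 mm wide, top 49 mm above the desk
- pointer: small dark wedge fixed on the light box beside the track (+x side), 12 mm high, 17 mm wide, 20 mm deep; origin under its tip, which points at the track. Axes parallel to the light box; the dimmer is level with it when dimmer_top has the same y along the light box. Its place along the track differs each time
- square: loose measuring square, 0.2 to 0.45 kg: flat grey-anodised aluminium L, 10 mm thick, legs 30 mm wide, a diagonal brace across the inner corner carries an upright grip. Lies flat, grip up; origin under the grip. Long leg: outer edge x = +55 mm, y from +55 to -95. Short leg: outer edge y = +55, x from +55 to -65. Seated in the corner its axes are parallel to the light box's, long leg along the long fence
- square_grip (a point): centre of the square's black upright grip, 30 mm above the square's underside, axes as the square's. The grip is a bar 16 mm thick, 60 mm long, from 10 to 50 mm above the underside; its thickness is along the square's (+1, +1) diagonal (towards the outer corner), its length along (1, -1)
- square_corner (a point): outer corner of the square's L at its underside, axes as the square's
- loupe: bystander: black magnifier, 42 mm across, 40 mm high, standing on the light box; origin under its centre
- film_weight: bystander: steel block 34 x 26 x 18 mm standing on the light box; origin under its centre
- mug: bystander: white mug, 80 mm across, 92 mm high; origin under its centre
- mouse: bystander: computer mouse 108 x 60 mm, 33 mm high, on a mat; origin under its centre
- test_bottle: bystander: clear jar with white cap, 52 mm across, 100 mm high; origin under its centre
- stapler: bystander: stapler 130 x 34 mm, 43 mm high; origin under its centre
- tape_roll: bystander: roll of tape lying flat, 64 mm across, 19 mm high; origin under its centre
Mind the look-alikes: they are no part of the job. What is shaped like the square but turquoise is not meant.

How it is judged:
By the outcome, as a careful person would: the job done as asked, in the order asked, and still so for the second after the job is handed in, while the arm keeps its last pose, push and grip.
It also fails if it takes over 56 s, if anything falls off the work surface, if the arm or the gripper's body presses on something with over 40 N, if the wrist force passes 120 N, or if a joint passes its speed limit or range.

## Working session

There is one attempt and no reset: what is moved stays moved. The work goes in short steps, each a Python script; the robot and the scene stay as the last script left them, time stands still between calls to the robot, and variables do not carry over. Pictures are saved under pics/ and viewed, about 8 in all and at most 12, crops included, and the job is handed in when it is done.

```bash
ls; mkdir -p pics
cat > h.py <<'E'
import numpy as np, cv2
from scipy.spatial.transform import Rotation as R
from cell import robot
def snap(name,fn=None):
    c=robot.camera(name)
    if fn: cv2.imwrite('pics/'+fn,cv2.cvtColor(c['img'],cv2.COLOR_RGB2BGR))
    np.savez('pics/'+name+'.npz',**c)
    return c
def world(c):
    """HxWx3 world points from depth (pinhole)"""
    K=c['intrinsics'];z=c['range_z'];v,u=np.mgrid[:z.shape[0],:z.shape[1]]
    p=np.stack([(u-K[0,2])/K[0,0]*z,(v-K[1,2])/K[1,1]*z,z],-1)
    T=np.linalg.inv(c['camera_from_world'])
    return p@T[:3,:3].T+T[:3,3]
def plane(c,uv,h):
    """pixels -> world points at height h"""
    K=c['intrinsics'];T=np.linalg.inv(c['camera_from_world'])
    uv=np.atleast_2d(uv).astype(float)
    d=np.c_[(uv-K[:2,2])/[K[0,0],K[1,1]],np.ones(len(uv))]@T[:3,:3].T
    o=T[:3,3];return o+d*((h-o[2])/d[:,2])[:,None]
def down(a):
    """tool pointing down, jaw (x) axis at world yaw a"""
    return (R.from_euler('z',a)*R.from_euler('x',np.pi)).as_rotvec()
E
python3 - <<'E'
from h import *
for n in('scene','side'):
    c=snap(n,n+'0.png');print(n,c['intrinsics'].round(1).tolist(),np.linalg.inv(c['camera_from_world']).round(3).tolist(),(c['range_z']>0).mean())
s=robot.read_state();print(s)
E
```

```text
pics
scene [[389.1, 0.0, 312.5], [0.0, 389.1, 198.3], [0.0, 0.0, 1.0]] [[-0.697, 0.532, -0.481, 1.053], [0.717, 0.517, -0.467, 0.495], [0.0, -0.671, -0.742, 0.918], [0.0, 0.0, 0.0, 1.0]] 0.99612109375
side [[447.8, 0.0, 316.9], [0.0, 447.8, 202.3], [0.0, 0.0, 1.0]] [[0.814, -0.32, 0.485, -0.318], [-0.581, -0.426, 0.693, -1.202], [-0.015, -0.846, -0.533, 1.003], [0.0, 0.0, 0.0, 1.0]] 0.98025390625
{'clock': 0.1, 'joints': array([-3.68984285e-02,  2.64713282e-01,  1.60524883e+00, -1.65180947e-05,
        1.27370176e+00, -3.69071609e-02]), 'qd': array([ 0.00062525, -0.00219778, -0.00115008, -0.00079292, -0.00157179,
        0.00038908]), 'joint_efforts': array([ 2.96398039e-04, -5.16707003e+01, -3.68589377e+01,  1.30520286e-05,
        6.22219843e-03,  5.24967299e-05]), 'ee_pos': array([6.74333679e-01, 1.83133563e-05, 2.30056472e-01]), 'tcp_rot': array([-3.14153033e+00, -2.13377672e-05,  3.25210057e-03]), 'wrist_force': array([ 0.47083786,  0.27132199, -0.0244969 ]), 'moment': array([-0.02349715, -0.01441003, -0.03938129]), 'opening': 1.0052746087549307}
```

View pics/scene0.png

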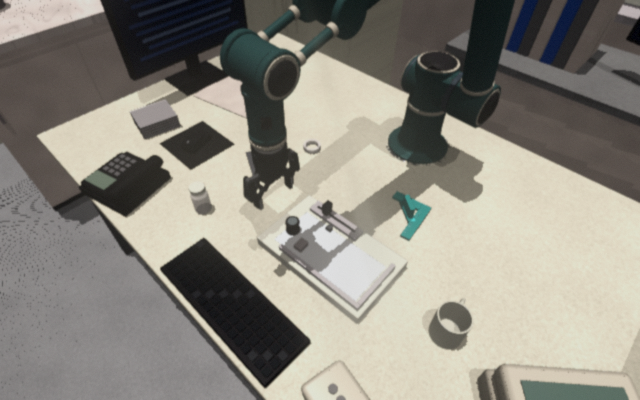

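View pics/side0.png

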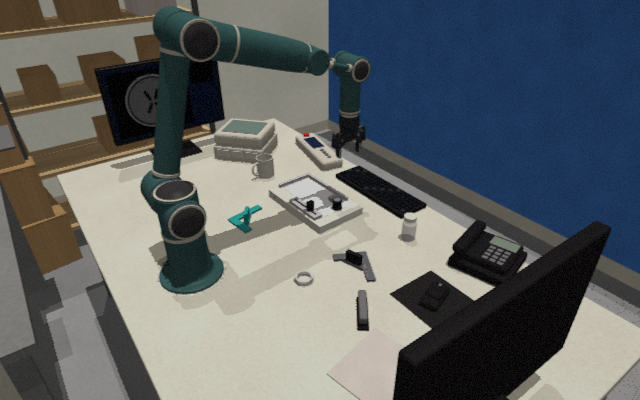

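The scene view shows the box around (330,260), dimmer (327,208), loupe (292,225) and the turquoise decoy (410,213). The side view shows the grey square at (355,262) with its grip at (354,257), and the dimmer at (310,206). I'll take coarse positions next, then look with the wrist camera.

Run:
```python
from h import *
c=dict(np.load('pics/side.npz'));w=world(c)
def blob(lo,hi,box,nm):
    v0,v1,u0,u1=box;q=w[v0:v1,u0:u1].reshape(-1,3);q=q[(q[:,2]>lo)&(q[:,2]<hi)];print(nm,len(q),q.mean(0).round(3),q.min(0).round(3),q.max(0).round(3));return q
blob(.04,.06,(248,268,345,364),'grip')
q=blob(.006,.014,(245,285,330,380),'square')
print(cv2.minAreaRect((q[:,:2]*1000).astype(np.float32)))
q=blob(.03,.04,(165,240,260,370),'box');print(cv2.boxPoints(cv2.minAreaRect((q[:,:2]*1000).astype(np.float32))))
blob(.07,.1,(195,220,300,320),'dimmer')
blob(.06,.1,(190,215,328,345),'loupe')
# move above square & look
robot.move_pose([.60,-.30,.30],down(0))
c=snap('wrist','w0.png');print(c['intrinsics'].tolist(),robot.read_state()['ee_pos'],robot.read_state()['clock'])
print(np.linalg.inv(c['camera_from_world']).round(3).tolist())
```

```text
grip 82 [ 0.461 -0.297  0.047] [ 0.446 -0.326  0.04 ] [ 0.477 -0.266  0.054]
square 313 [ 0.471 -0.311  0.009] [ 0.418 -0.406  0.006] [ 0.532 -0.218  0.014]
((448.6466369628906, -310.39923095703125), (153.6033935546875, 119.45885467529297), 62.15302276611328)
box 1699 [0.567 0.093 0.034] [ 0.452 -0.085  0.03 ] [0.785 0.435 0.04 ]
[[ 374.72528  -57.73227]
 [ 672.14655 -133.1272 ]
 [ 799.8768   370.7487 ]
 [ 502.4555   446.14362]]
dimmer 45 [0.494 0.009 0.081] [ 0.481 -0.001  0.07 ] [0.508 0.022 0.092]
loupe 64 [ 0.599 -0.024  0.072] [ 0.581 -0.043  0.061] [ 0.62  -0.001  0.082]
[[309.70691628693146, 0.0, 317.60665692679373], [0.0, 309.70691628693146, 201.37215968077123], [0.0, 0.0, 1.0]] [ 0.60042527 -0.29842349  0.29934888] 1.3583
[[1.0, 0.001, -0.001, 0.6], [0.001, -0.959, -0.285, -0.226], [-0.001, 0.285, -0.959, 0.441], [0.0, 0.0, 0.0, 1.0]]
```

```bash
cat >> h.py <<'E'
def fplane(c,uv,h):
    """fisheye pixels -> world points at height h"""
    K=c['intrinsics'];T=np.linalg.inv(c['camera_from_world'])
    p=(np.atleast_2d(uv).astype(float)-K[:2,2])/K[0,0]
    r=np.maximum(np.linalg.norm(p,axis=1),1e-9)[:,None]
    d=np.c_[p/r*np.sin(r),np.cos(r)]@T[:3,:3].T
    o=T[:3,3];return o+d*((h-o[2])/d[:,2])[:,None]
def ortho(c,x0,x1,y0,y1,h,mm=1.0):
    """resampled top view of plane z=h; column->x, row->-y (top row=y1), mm per pixel"""
    X,Y=np.meshgrid(np.arange(x0,x1,mm/1000),np.arange(y1,y0,-mm/1000))
    T=c['camera_from_world'];P=np.stack([X,Y,np.full_like(X,h)],-1)@T[:3,:3].T+T[:3,3]
    n=np.linalg.norm(P[...,:2],axis=-1);t=np.arctan2(n,P[...,2]);K=c['intrinsics']
    u=K[0,2]+K[0,0]*t*P[...,0]/n;v=K[1,2]+K[0,0]*t*P[...,1]/n
    return cv2.remap(c['img'],u.astype(np.float32),v.astype(np.float32),cv2.INTER_LINEAR)
E
python3 - <<'E'
from h import *
a=dict(np.load('pics/wrist.npz'))
robot.move_pose([.57,-.05,.36],down(0))
c=snap('wrist','w1.png');np.savez('pics/w1.npz',**c)
s=ortho(a,.38,.58,-.43,-.19,.010,.6)
b=ortho(c,.42,.76,-.08,.36,.035,1.0)
H=max(s.shape[0],b.shape[0]);f=lambda i:cv2.copyMakeBorder(i,0,H-i.shape[0],0,8,cv2.BORDER_CONSTANT)
o=np.hstack([f(s),f(b)]);print(s.shape,b.shape,o.shape)
cv2.imwrite('pics/o1.png',o[...,::-1])
E
```

```text
(400, 334, 3) (440, 340, 3) (440, 690, 3)
```

View pics/o1.png

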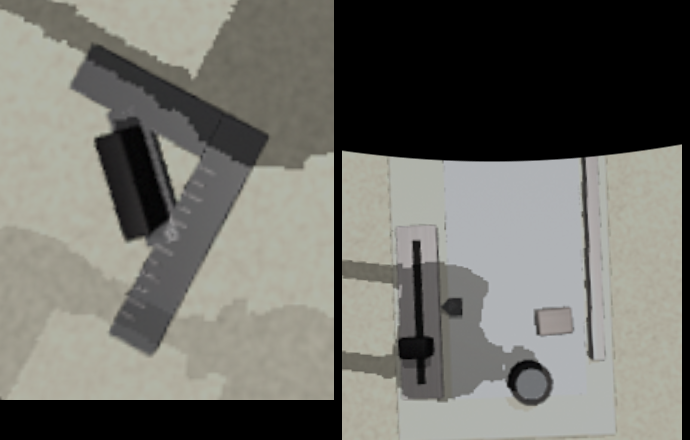

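The left panel shows the grey square, outer corner at (267,135), short-leg end (95,43), long-leg end (153,355), so its yaw is about -28°. The right panel shows the box at about 2° yaw: dimmer (415,348), pointer tip (443,306), weight (554,321), loupe (530,380). I need the far corner too.

Run:
```python
from h import *
robot.move_pose([.57,.09,.36],down(0))
c=snap('wrist');np.savez('pics/w2.npz',**c)
b=ortho(c,.44,.74,.0,.32,.035,.8)
d=ortho(c,.44,.58,-.06,.10,.0895,.4)
H=max(b.shape[0],d.shape[0]);f=lambda i:cv2.copyMakeBorder(i,0,H-i.shape[0],0,8,cv2.BORDER_CONSTANT)
o=np.hstack([f(b),f(d)]);print(b.shape,d.shape,robot.read_state()['clock'])
cv2.imwrite('pics/o2.png',o[...,::-1])
```

```text
(400, 375, 3) (400, 350, 3) 3.0917
```

View pics/o2.png

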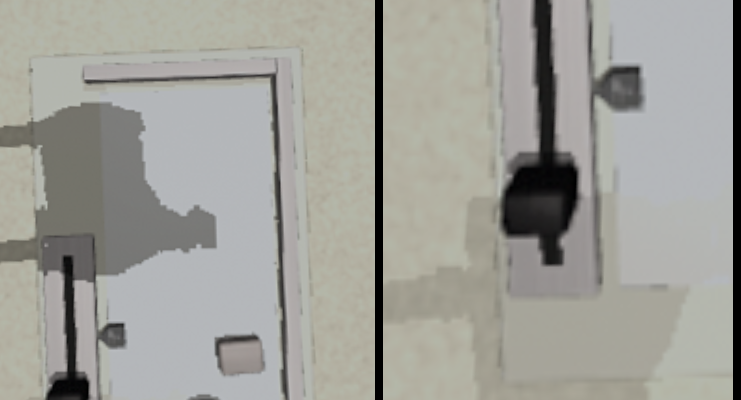

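Run:
```python
from h import *
g=np.radians(2.1); o=down(np.pi/2+g)
ey=np.array([-np.sin(g),np.cos(g),0]); d0=np.array([.5008,.0152,.062])
L=.0525-.0152
robot.command_gripper(.6,20)
robot.move_pose(d0+[0,0,.07],o)
robot.move_l(d0,rate=.12)
robot.command_gripper(.0,25); s=robot.read_state();print(s['opening'],s['wrist_force'],s['ee_pos'])
robot.move_l(d0+L*ey,rate=.05); s=robot.read_state();print(s['opening'],s['wrist_force'],s['ee_pos'])
robot.command_gripper(.6); robot.move_l(d0+L*ey+[0,0,.09],rate=.15)
robot.move_pose([.54,-.03,.30],down(0))
c=snap('wrist');np.savez('pics/w3.npz',**c);print(np.linalg.inv(c['camera_from_world'])[:3,3],robot.read_state()['clock'])
b=ortho(c,.46,.56,.0,.11,.0895,.3);d=ortho(c,.46,.56,.0,.11,.047,.3)
cv2.imwrite('pics/o3.png',np.hstack([b,d])[...,::-1]);print(b.shape)
```

```text
0.23070265748622643 [-0.15784501 -0.07750562  4.52835242] [0.50176683 0.01509797 0.06312925]
0.22949320793483624 [-0.88600425 -0.10264182  6.19533469] [0.50043166 0.05280871 0.06314237]
[0.53953296 0.04353869 0.4405635 ] 9.5833
(367, 334, 3)
```

View pics/o3.png

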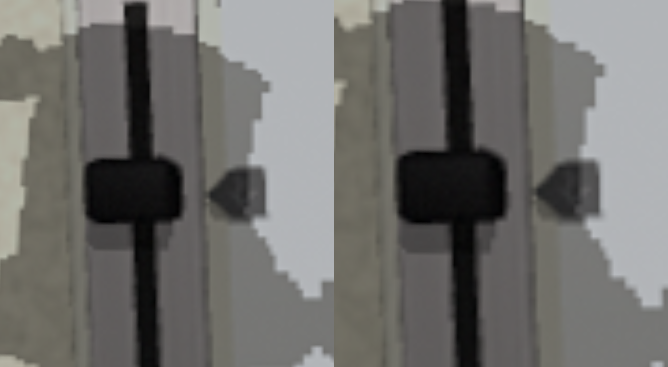

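The dimmer top is at v≈190 in the left panel and the pointer tip at v≈191 in the right panel, so they are level to about 1 mm. I'll get numbers with masks from the same picture.

Run:
```python
from h import *
c=dict(np.load('pics/w3.npz'))
g=np.radians(2.1);ey=np.array([-np.sin(g),np.cos(g)]);ex=np.array([np.cos(g),np.sin(g)])
def prof(h,x0,x1,y0,y1,th):
    b=ortho(c,x0,x1,y0,y1,h,.2).max(2).astype(float);m=(b<th).astype(np.uint8)
    n,l,s,ct=cv2.connectedComponentsWithStats(m);k=1+np.argmax(s[1:,4]);v,u=np.nonzero(l==k)
    P=np.c_[x0+u*.0002,y1-v*.0002];return P
P=prof(.0895,.480,.518,.03,.075,40); 
A=P@ex;Bm=P@ey
mid=(A<np.percentile(A,12))|(A>np.percentile(A,85)) 
print('dimmer',P.mean(0),'y_lb', [np.percentile(Bm[mid],q) for q in(1,99)],np.mean([np.percentile(Bm[mid],q) for q in(1,99)]))
for th in(65,85,):
    Q=prof(.047,.5195,.542,.035,.07,th);a=Q@ex;b=Q@ey
    body=a>a.min()+.009
    print(th,'pointer',Q.mean(0),a.max()-a.min(),'tip',np.median(b[a<a.min()+.002]),'body',np.percentile(b[body],1),np.percentile(b[body],99),len(Q))
```

```text
dimmer [0.50049451 0.05266173] y_lb [np.float64(0.02530986052969933), np.float64(0.04349339463074735)] 0.03440162758022334
65 pointer [0.52843906 0.05297212] 0.01367682140454518 tip 0.03323312751830856 body 0.025459641180825193 0.04134635549285257 3866
85 pointer [0.53001018 0.05261238] 0.019606833091545206 tip 0.0331102136278366 body 0.024504871536833707 0.041782144259731285 6299
```

Run:
```python
from h import *
g=np.radians(2.1); o=down(np.pi/2+g); ey=np.array([-np.sin(g),np.cos(g),0])
d=np.array([.5005,.0525,.062])
robot.move_pose(d+[0,0,.05],o); robot.move_l(d,rate=.12)
robot.command_gripper(0,25); print(robot.read_state()['ee_pos'])
robot.move_l(d-.0012*ey,rate=.02); s=robot.read_state(); print(s['ee_pos'],s['wrist_force'])
robot.command_gripper(.6); robot.move_l(d+[0,0,.09],rate=.2)
o=down(np.radians(17.2)); p=np.array([.4652,-.2945,.018])
robot.move_pose(p+[0,0,.11],o); robot.move_l(p,rate=.12)
s=robot.read_state(); print(s['wrist_force'])
robot.command_gripper(0,80); s=robot.read_state(); print(s['opening'],s['wrist_force'],s['ee_pos'])
robot.move_l(p+[0,0,.14],rate=.12); robot.pause(.3); s=robot.read_state(); print(s['opening'],s['wrist_force'],s['moment'],s['ee_pos'],s['clock'])
c=snap('wrist','w4.png')
```

```text
[0.50149378 0.05256624 0.06314847]
[0.50154612 0.05149774 0.06313742] [-0.39052787  0.16831619  5.90343196]
[0.38029713 0.61972612 0.6467995 ]
0.1757097526645389 [-0.51488819 -0.06409765  4.80047039] [ 0.46591748 -0.29501073  0.0189862 ]
0.17538565023840116 [-0.23093435  0.23320296 -2.03472956] [ 0.02610674 -0.02533299  0.01600631] [ 0.46499511 -0.29433598  0.15746685] 17.5083
```

View pics/w4.png

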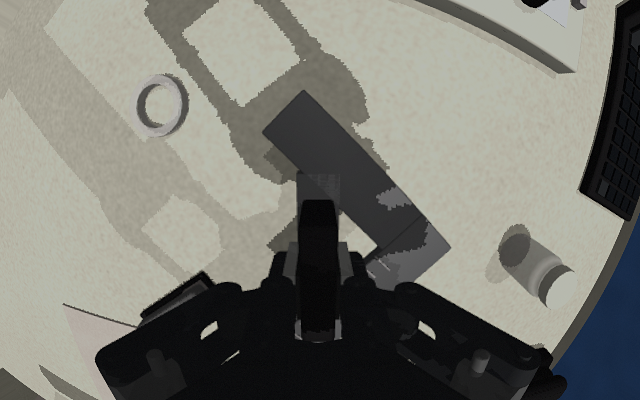

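The square is held. In the wrist view its outer corner is at (451,246) and the short-leg outer end at (304,90). I'll get the in-hand offset from those, then carry it over and lower it about 12 mm short of both fences.

Run:
```python
from h import *
c=dict(np.load('pics/wrist.npz')); s=robot.read_state(); tcp=s['ee_pos']
P=fplane(c,[[451,246],[304,90]],.1485); e=P[0]-P[1]; yaw=np.arctan2(e[1],e[0])
print(P.round(4),np.linalg.norm(e),np.degrees(yaw))
yaw=np.radians(-27.8) if abs(np.degrees(yaw)+27.8)>4 else .5*(yaw+np.radians(-27.8))
rel=R.from_euler('z',-yaw).apply(P[0]-tcp); print('corner rel in square frame',rel.round(4))
off=.5*(rel[:2]+.055)
g=np.radians(2.1); a=np.radians(17.2)+g-yaw
C=np.array([.658,.258])
Rg=R.from_euler('z',g).as_matrix()[:2,:2]
t=C-Rg@(off+.012); print('target',t,np.degrees(a),off)
o=down(a)
robot.move_pose([.56,.10,.21],o); robot.move_l([t[0],t[1],.12],rate=.2)
robot.move_l([t[0],t[1],.062],rate=.08)
s=robot.read_state();print(s['ee_pos'],s['wrist_force'],s['clock'])
np.save('st.npy',np.r_[t,a])
b=snap('side','s4.png'); c=snap('wrist','w5.png')
```

```text
[[ 0.5374 -0.2701  0.1485]
 [ 0.4339 -0.2161  0.1485]] 0.11676259550979363 -27.549443142539705
corner rel in square frame [ 0.0528  0.0551 -0.0091]
target [0.59460287 0.18855753] 46.97472157126985 [0.05389918 0.05507273]
[0.59499531 0.18872866 0.06219683] [ 0.46385151  0.0768126  -2.56777046] 20.7583
```

View pics/w5.png

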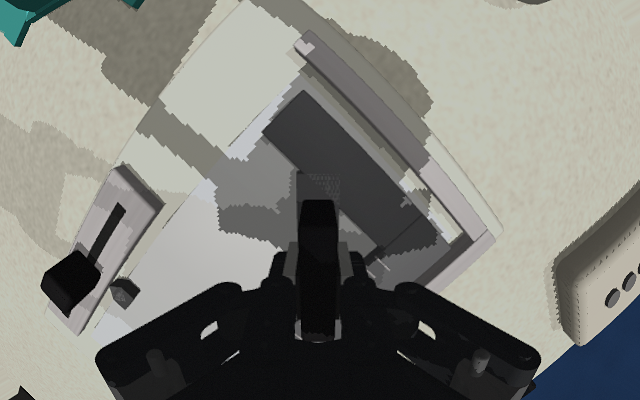

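Here the square hangs parallel to the fences. Its corner is at (451,246), just short of the fence corner at (470,237). Now I'll lower it to light contact and push into the fences in steps.

```bash
cat >> h.py <<'E'
g=np.radians(2.1);EX=np.array([np.cos(g),np.sin(g),0]);EY=np.array([-np.sin(g),np.cos(g),0]);EZ=np.array([0,0,1.])
def push(t,d,step,F,n,F0):
    """step target t along d until force against d reaches F"""
    for i in range(n):
        t=t+step*d; robot.move_l(t,rate=.03); robot.pause(.05); s=robot.read_state(); f=s['wrist_force']-F0
        if -f@d>F: break
    print(i,'t',t.round(4),'pos',s['ee_pos'].round(4),'f_lb',np.round([f@EX,f@EY,f@EZ],1),'m',s['moment'].round(2),'clk',round(s['clock'],1)); return t
E
python3 - <<'E'
from h import *
t=np.r_[np.load('st.npy')[:2],.062]; F0=robot.read_state()['wrist_force']
t=np.r_[t[:2],.057]; robot.move_l(t,rate=.05)
t=push(t,-EZ,.001,4,8,F0)
t=push(t,EY,.002,4,10,F0)
t=push(t,EX,.002,4,10,F0)
np.savez('st.npz',t=t,F0=F0)
E
```

```text
3 t [0.5946 0.1886 0.053 ] pos [0.5951 0.1887 0.054 ] f_lb [-1.7 -1.3  9.4] m [-0.17  0.31 -0.01] clk 22.3
6 t [0.5941 0.2025 0.053 ] pos [0.5954 0.2011 0.054 ] f_lb [ 0.1 -6.8  8. ] m [-0.92  0.12  0.16] clk 24.4
5 t [0.6061 0.203  0.053 ] pos [0.6048 0.2014 0.054 ] f_lb [-8.5 -7.4 15.1] m [-0.82  0.89  0.1 ] clk 26.2
```

Run:
```python
from h import *
c=snap('wrist');s=robot.read_state();print(s['ee_pos'],s['wrist_force'],s['moment'])
b=ortho(c,.55,.70,.10,.28,.048,.4)
d=snap('scene')['img'][220:320,290:420]; d=cv2.resize(d,None,fx=3,fy=3,interpolation=cv2.INTER_CUBIC)
H=max(b.shape[0],d.shape[0]);f=lambda i:cv2.copyMakeBorder(i,0,H-i.shape[0],0,8,cv2.BORDER_CONSTANT)
o=np.hstack([f(b),f(d)]);cv2.imwrite('pics/o5.png',o[...,::-1]);print(o.shape)
```

```text
[0.60484291 0.20145522 0.0540335 ] [-7.4522207  -7.28556485 12.63571428] [-0.80929944  0.85284172  0.08744461]
(451, 781, 3)
```

View pics/o5.png

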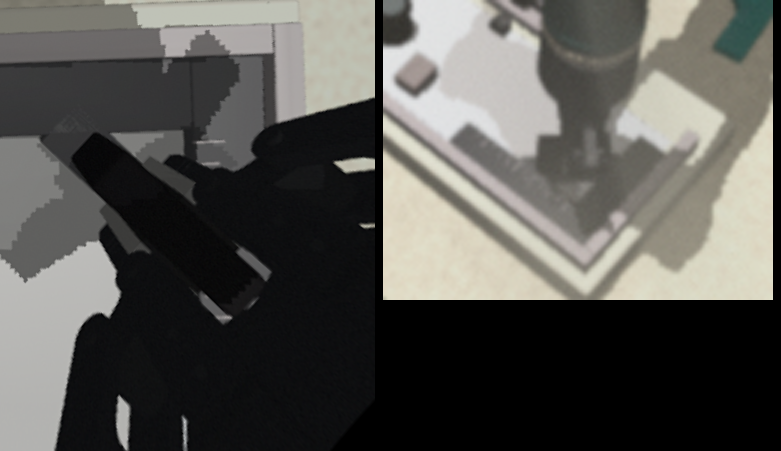

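The square's edges lie on both fences: short fence line (0,65)-(265,54), parallel to the short leg's inner edge (0,136)-(185,128), and the long fence at u≈270. The Mz of 0.09 N m puts the reactions inside the leg lengths, which points to flush contact. I'll confirm with a small yaw wiggle and recheck the dimmer.

Run:
```python
from h import *
z=np.load('st.npz');t=z['t'];a=np.load('st.npy')[2]
for k in(.8,-.8,0):
    robot.move_l(t,down(a+np.radians(k)),rate=.03); robot.pause(.2); s=robot.read_state()
    print(k,s['ee_pos'].round(4),s['wrist_force'].round(1),s['moment'].round(3),round(s['clock'],1),round(s['opening'],3))
c=snap('wrist')
b=ortho(c,.47,.57,.0,.11,.0895,.3);d=ortho(c,.47,.57,.0,.11,.047,.3)
cv2.imwrite('pics/o6.png',np.hstack([b,d])[...,::-1])
```

```text
0.8 [0.6048 0.2015 0.054 ] [-8.8 -6.1 10.9] [-0.872  0.91  -0.693] 26.8 0.172
-0.8 [0.6048 0.2014 0.054 ] [-8.7 -6.7 11.7] [-0.682  0.892  0.814] 27.2 0.17
0 [0.6048 0.2014 0.054 ] [-7.4 -7.6 11.9] [-0.854  0.864  0.126] 27.7 0.177
```

View pics/o6.png

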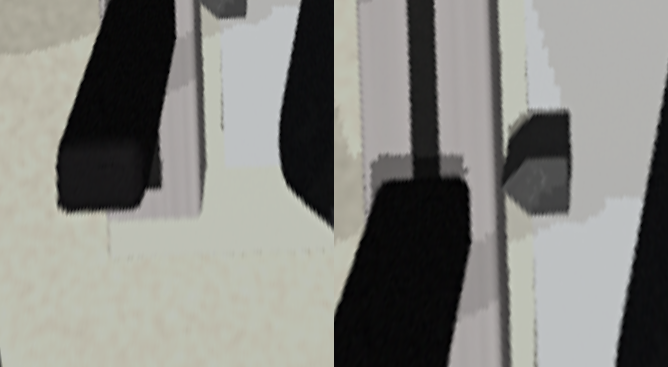

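The yaw wiggle gives a symmetric stiff response with zero moment at about 0°, so the square is flush. In the very oblique dimmer view the grip top is at v≈178 and the pointer tip at v≈185, which may be off by about 2 mm. I'll cross-check with the two fixed cameras.

Run:
```python
from h import *
def orthop(c,x0,x1,y0,y1,h,mm):
    X,Y=np.meshgrid(np.arange(x0,x1,mm/1000),np.arange(y1,y0,-mm/1000))
    T=c['camera_from_world'];P=np.stack([X,Y,np.full_like(X,h)],-1)@T[:3,:3].T+T[:3,3];K=c['intrinsics']
    p=P@K.T;return cv2.remap(c['img'],(p[...,0]/p[...,2]).astype(np.float32),(p[...,1]/p[...,2]).astype(np.float32),cv2.INTER_CUBIC)
rows=[]
for n in('scene','side'):
    c=snap(n); rows.append(np.hstack([orthop(c,.46,.56,.01,.10,h,.3) for h in(.0895,.047)]))
    w=world(c);m=(w[...,2]>.083)&(w[...,2]<.097)&(abs(w[...,0]-.5)<.03)&(abs(w[...,1]-.05)<.04)
    q=w[m];print(n,len(q),q.mean(0).round(4) if len(q) else '', q[:,1].min() if len(q) else '',q[:,1].max() if len(q) else '')
o=np.vstack(rows);o=cv2.convertScaleAbs(o,alpha=1.4);cv2.imwrite('pics/o7.png',o[...,::-1]);print(o.shape,robot.read_state()['clock'])
```

```text
scene 57 [0.502  0.0554 0.0879] 0.04530746412795167 0.06470131955216463
side 21 [0.4917 0.0481 0.0877] 0.038084643017689324 0.059773731750563996
(602, 668, 3) 27.8083
```

View pics/o7.png

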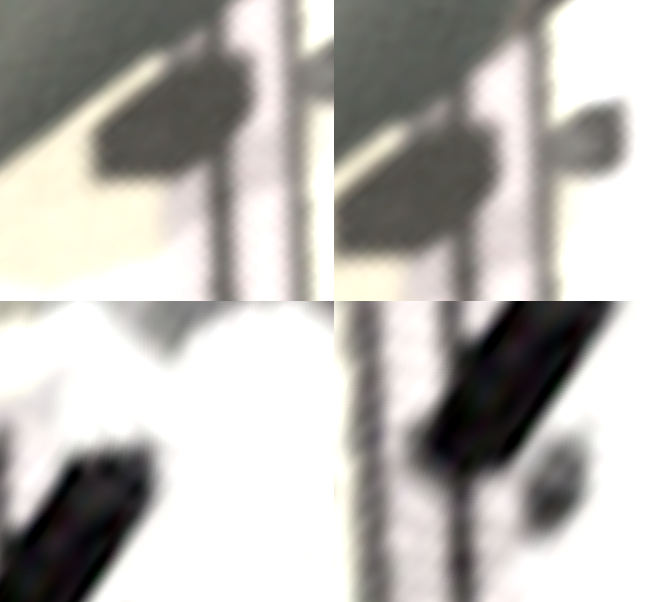

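The scene camera puts the dimmer 1.5 mm below level and the blurred side view a few mm below, while the oblique wrist view put it 2 mm above. These scatter around the overhead measurement, which is the most reliable and reads about 0 after the nudge. I'm handing the job in while still pressing.

Run:
```python
from h import *
s=robot.read_state();print(s['wrist_force'].round(1),s['moment'].round(2),s['opening'],s['ee_pos'].round(4),s['clock'])
robot.close_job()
```

```text
[-8.  -6.6 12.1] [-0.85  0.91  0.14] 0.17152149600980446 [0.6048 0.2015 0.054 ] 27.8083
the job is handed in; nothing more can be done
```

I slid the dimmer level with the pointer, then picked up the grey square by its grip and pressed it into the fence corner. I handed the job in at 27.8 s, still gripping and pushing.

- **Square:** At hand-in the fences pushed back with about 8 N and 6.6 N, and the panel with about 12 N. The underside came out at about panel height. A ±0.8° yaw wiggle gave a symmetric moment with zero near 0°, so both edges bear along their length. In the wrist view the short leg was parallel to its fence to about 0.1°. The inner edge of the long leg was hidden, so I did not check it by eye.
- **Dimmer:** The overhead wrist view showed it about 1.2 mm too far, so I moved it back 1.1 mm, leaving it within about 0.2 mm by that measure. I did not take a second overhead picture after the nudge.
- **Checks that disagreed:** Later, less reliable views differed on the dimmer. The oblique wrist view read about +2.4 mm, the scene camera about −1.5 mm, and the blurred side view about −3.7 mm. I trusted the overhead value.
- **Other objects:** I saw no contact with the loupe, weight or anything else on the desk, but did not measure their positions again at the end.

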